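# Balance-point check of a filled make-up palette on the domed stand

## Task

Do the balance-point check on the closed palette case: set it down gently, lid up, on top of the metal dome so that it balances there by itself, level and still, touching nothing but the dome. Its filling is uneven, so it does not balance at its middle: feel for the balance point. Leave the lipsticks, the powder pan and the cream jar where they stand.

Things in the scene. Friction and masses are not known exactly. Their poses are not given: they have to be found in the camera images.
- case_center (a point): centre (half-way up) of the closed palette case: a loose black plastic box 180 mm long (x), 46 wide (y), 22 thick (z, up), flat above and below, grey panel on the lid. Starts flat on the bench. Weighs 0.15 to 0.35 kg. Uneven filling, not visible: its balance point lies on the long centre line, half-way up, 15 to 40 mm from the middle towards one end. Grip it across its 46 mm width.
- dome_top (a point): highest point of the domed stand: bare metal, part of a ball of 60 mm radius, top 60 mm above the bench, on a grey base plate 150 x 150 x 8 mm fixed to the bench. z up. Not slippery. A case on it rocks: with its balance point a little off the top it settles tilted, low on the heavy side, about 0.02 rad per mm; far off, it tips over or an end drops to the bench.
- lipstick_a_center (a point): centre of an open lipstick standing upright, 75 mm tall, 22 mm across; to be left alone
- lipstick_b_center (a point): centre of a second such lipstick, 75 mm tall, 22 mm across; to be left alone
- pan_center (a point): centre of a round clear pan of pressed powder lying flat, 68 mm across, 10 mm high; to be left alone
- jar_center (a point): centre of a cream jar, 60 mm across, 50 mm high; to be left alone
- case: the palette case as a whole; origin at the centre of its underside, axes as for its centre point
- stand: the domed stand as a whole; origin at the centre of its underside on the bench, z up
Not all that is in view belongs to the job. Leave any purple or yellow look-alike of the case alone.

How it is judged:
At the end, for the whole second after the job is handed in: The palette case rests the right way up on the dome alone, released, its centre within 55 mm of the dome's top (seen from above) and 4 to 20 mm above it, level within 0.10 rad (about 6 degrees) and at rest (below 20 mm/s and 0.15 rad/s) (angle between case_center's own z axis and vertical below 0.1 rad and contact force between case and stand above 0.8 N and z of case_center in the frame of dome_top between 0.004 and 0.02 m and horizontal distance between case_center and dome_top below 0.055 m and linear speed of case below 0.02 m/s and angular speed of case below 0.15 rad/s); the robot touches nothing.
It fails at once if the case is pressed or struck hard on the stand (over 40 N) (contact force between case and stand above 40 N).
It fails at once if the case is let fall onto the dome from more than about 6 mm (in free fall above it, faster than 0.35 m/s) (linear speed of case above 0.35 m/s and contact force between case and anything else below 0.05 N and z of case_center in the frame of dome_top above 0.008 m and horizontal distance between case_center and dome_top below 0.08 m).
It fails at once if a lipstick, the powder pan or the cream jar is moved by over 20 mm or knocked over (distance of any of lipstick_a_center, lipstick_b_center, pan_center, jar_center from where it was at the start of the episode above 0.02 m).
It also fails if it takes over 54 s, if anything falls off the work surface, if the arm or the gripper's body presses on something with over 40 N, if the wrist force passes 120 N, or if a joint passes its speed limit or range.

## Robot

A 6-joint arm with a two-finger parallel gripper is mounted at the origin on the work surface. World frame = base frame: x ahead of the robot, y to its left, z up, the work surface at z = 0. Lengths are in m, angles in rad, forces in N, time in s.
With the tool pointing down it reaches from about 0.35 to 0.775 m from the base axis. Payload 5.5 kg.
Tool frame: the origin (TCP) lies midway between the tips of the shut fingers; the grasp point (between the pads) lies 19 mm behind it; z points along the fingers, y is the line along which they close (so a half turn about z gives the same grasp; the last joint's range is limited). The gripper opens to 85 mm and grips with 20 to 120 N. Pads are 22 mm wide; open, the fingers measure 114 mm over their backs; the gripper's body (76 mm by 85 mm) begins 54 mm behind the grasp point. The pads swing forward as they close: fully open they stand 13 mm farther back than shut.
Start: joints at [-1.461, 0.313, 0.046, 1.304, 0, 1.431], TCP at [0.142, -0.557, 0.231] pointing down, gripper open.
Joint ranges: [-2.76, 2.76], [-0.86, 1.69], [-1.03, 1.26], [-2.2, 2.34], [-1.47, 1.5], [-3.14, 3.14]. Speed limits (rad/s): [2.57, 2.57, 3.14, 3.14, 3.14, 3.14].

## Interface

Orientations are given as a unit quaternion [w, x, y, z].
In Python, from workcell import telemetry, imaging, env gives the robot as it stands. The module is installed in compiled form; this text tells all that it offers.
- The arm moves only by the tool step_arm, never from a script. Its argument "moves" is a list of rows, each a list of 3 entries, a list of its own where there are three numbers: the shift along the tool's x, y, z in mm, then the turn, a rotation vector about the tool's x, y, z in rad, then the finger opening in mm, from 0 to 85.4. A call has 1 to 8 rows; each row is the pose to reach, as a shift and turn from the pose commanded when the call began, along the tool's axes at that moment; what a row does not reach only later rows make up. A row lasts 1/12 s, in which the tool goes at most 41.7 mm and 7.16 degrees, less where a joint would pass 70% of its speed; a pose out of reach is approached as far as the arm can. A call with a gripper value outside its range is refused whole. The fingers move at their own pace and stop on an object; "grip_force" is the grip in N (left out, the last holds). Time passes only in rows, so rows that repeat a pose let the fingers close. It gives the time, the measured TCP pose, the force, the opening and the grip force at its end, in the units of the state.
- telemetry.get_state(): the state, without advancing time (a new reading comes with each control period).
- imaging.read_camera(name): name is "scene" or "side" or "wrist"; returns the picture (384x512x3 uint8, red, green, blue); there is no depth.
- imaging.camera_params(name): a dict with "camera_matrix" (3x3 intrinsics, pixels), "pose" (4x4, takes a point from camera to world coordinates). Camera axes: x right, y up, looking along -z (the intrinsics and any distortion apply to the point x, -y, -z); pixel columns grow to the right and rows downward; lengths in m; the calibration is good to about 2 mm. The wrist camera is an equidistant fisheye: a pixel r from the principal point sees the ray r / f radians off the axis. A picture is of the moment at which its call begins: read the wrist's pose just before it. camera_params takes no time and is no camera call; for the wrist camera it gives the pose at the moment of the call.
- env.hand_in(): hands the job in; it is judged then, once.
The state is a dict: "clock": time; "joint_pos": joint angles; "qvel": joint speeds; "tau": joint torques, N m; "tcp_pos": TCP position; "orientation": TCP orientation; "wrist_force": force on the tool from outside, world axes, zero at the start; "ft_torque": the same for the moment, N m; "finger_gap": finger opening in m; "grip_force": force on a finger pad.
Only numpy, scipy, OpenCV 4.12 (cv2) and the standard library are available. Lean on these libraries where they do the work, as an engineer would, in place of code of your own. Each camera call takes 0.05 s, during which the arm holds its last target. There are 200 camera calls.

## Working session

There is one attempt and no reset: what is moved stays moved. The work goes in short steps, Python scripts to look and compute and a tool call to move; the robot and the scene stay as the last step left them, time stands still between calls to the robot, and variables do not carry over. Pictures are saved under pics/ and viewed, at most 10 in all, crops included, and the job is handed in when it is done.

Besides the shell and the picture viewer there is one more tool, called after ">>>" in YAML: its name, and indented under it one key for each argument. step_arm: Moves the arm, as the interface text tells. Its arguments: {"type":"object","properties":{"moves":{"type":"array"},"grip_force":{"type":"number"}},"required":["moves"]}

```bash
mkdir -p pics
python3 - <<'E'
from workcell import telemetry, imaging
import cv2,numpy as np
s=telemetry.get_state()
for k in ("clock","tcp_pos","orientation","wrist_force","ft_torque","finger_gap"):print(k,s[k])
for n in ("scene","side"):
    p=imaging.camera_params(n);print(n,np.round(p["camera_matrix"],1).tolist(),np.round(p["pose"],3).tolist(),[k for k in p])
    im=imaging.read_camera(n);cv2.imwrite(f"pics/{n}0.png",cv2.resize(im[...,::-1],(800,600),interpolation=cv2.INTER_CUBIC))
E
```

```text
clock 0.0
tcp_pos [ 0.14206994 -0.55666043  0.23040503]
orientation [-9.02245081e-04  9.92212016e-01  1.24557218e-01  3.06616736e-05]
wrist_force [-0.33647579  0.66984307 -0.43575065]
ft_torque [ 0.05718009  0.00514304 -0.0207288 ]
finger_gap 0.08518152578857685
scene [[439.3, 0.0, 259.4], [0.0, 439.3, 191.6], [0.0, 0.0, 1.0]] [[-0.611, -0.553, 0.566, 1.178], [0.791, -0.42, 0.445, 0.514], [-0.009, 0.719, 0.694, 0.825], [0.0, 0.0, 0.0, 1.0]] ['camera_matrix', 'pose']
side [[420.4, 0.0, 256.8], [0.0, 420.4, 191.8], [0.0, 0.0, 1.0]] [[0.989, 0.102, -0.112, 0.42], [-0.15, 0.587, -0.795, -1.103], [-0.015, 0.803, 0.596, 0.887], [0.0, 0.0, 0.0, 1.0]] ['camera_matrix', 'pose']
```

View pics/scene0.png

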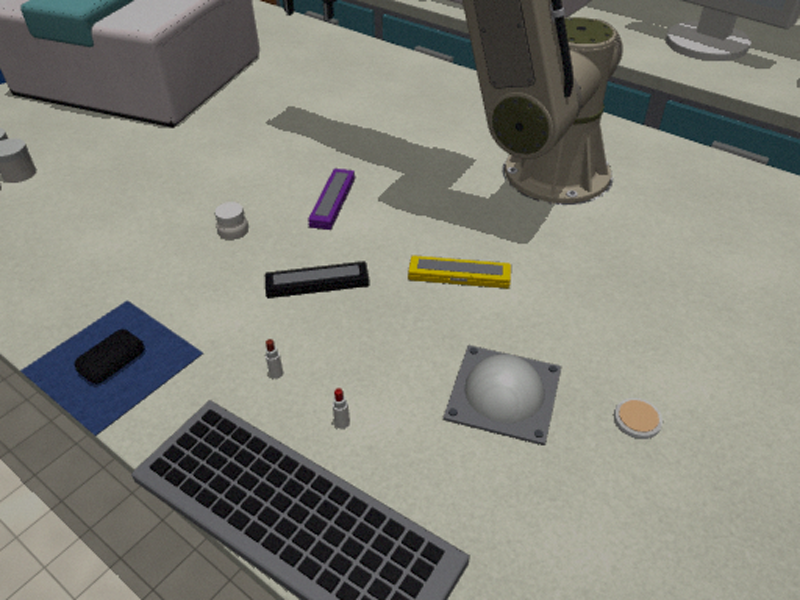

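View pics/side0.png

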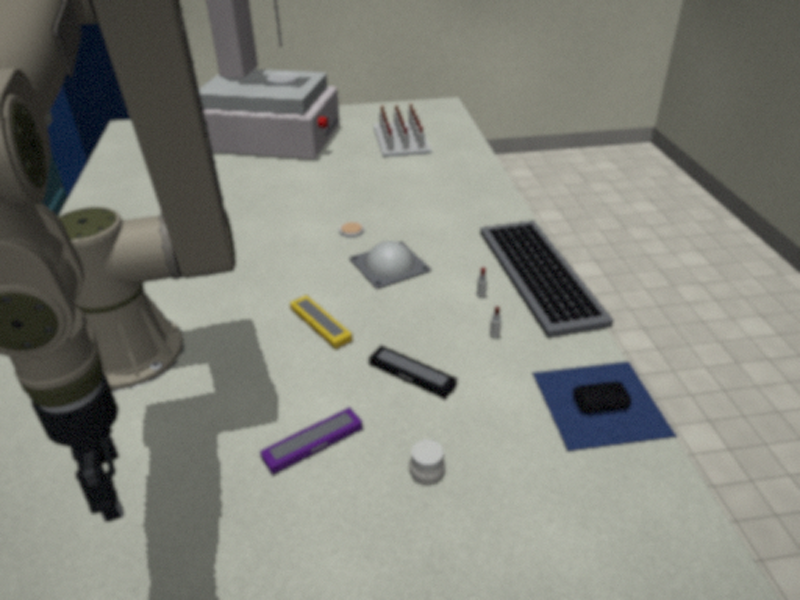

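In the scene view the candidates are the black case (317,279), the purple look-alike (332,198), the yellow look-alike (460,271) and a black rounded object on the mat (110,357). The black one with the grey panel fits the description. The dome is at (504,388), the lipsticks at (273,360) and (341,410), the jar at (231,220) and the pan at (638,417). I'll confirm with one enlarged crop.

```bash
cat > h.py <<'E'
import numpy as np,cv2
from workcell import imaging
def ray(n,u,v):
    p=imaging.camera_params(n);K=p["camera_matrix"];T=np.array(p["pose"])
    d=np.array([(u-K[0][2])/K[0][0],-(v-K[1][2])/K[1][1],-1]);return T[:3,3],T[:3,:3]@d
def onz(n,u,v,z):
    o,d=ray(n,u,v);return o+d*(z-o[2])/d[2]
def proj(n,P):
    p=imaging.camera_params(n);K=np.array(p["camera_matrix"]);T=np.array(p["pose"])
    c=T[:3,:3].T@(np.array(P)-T[:3,3]);return K[0,0]*c[0]/-c[2]+K[0,2],K[1,1]*-c[1]/-c[2]+K[1,2]
E
python3 - <<'E'
import cv2,numpy as np
from h import *
a=cv2.imread("pics/scene0.png");b=cv2.imread("pics/side0.png")
A=cv2.resize(a[250:310,255:380],(800,384),interpolation=cv2.INTER_CUBIC)
B=cv2.resize(b[340:400,360:465],(372,213),interpolation=cv2.INTER_CUBIC)
C=cv2.resize(a[340:445,440:565],(253,213),interpolation=cv2.INTER_CUBIC)
o=np.zeros((600,800,3),np.uint8);o[:384]=A;o[385:598,:372]=B;o[385:598,400:653]=C
cv2.imwrite("pics/crop1.png",o)
f=.64
for nm,n,u,v,z in [("case sc","scene",317,273,.022),("case sd","side",412,370,.022),("plate corners","scene",472,347,.008),("","scene",560,367,.008),("","scene",545,440,.008),("","scene",445,418,.008),("la","scene",275,377,0),("lb","scene",342,427,0),("jar","scene",231,212,.05),("pan","scene",638,416,.01),("yel","scene",460,267,.022),("pur","scene",332,197,.022)]:
    print(nm,onz(n,u*f,v*f,z).round(4))
E
```

```text
case sc [ 0.5644 -0.165   0.022 ]
case sd [ 0.5683 -0.1775  0.022 ]
plate corners [0.5343 0.1425 0.008 ]
 [0.4865 0.2743 0.008 ]
 [0.619  0.3224 0.008 ]
 [0.6736 0.1883 0.008 ]
la [ 0.7651 -0.0697  0.    ]
lb [0.7724 0.0754 0.    ]
jar [ 0.557  -0.3885  0.05  ]
pan [0.5025 0.4094 0.01  ]
yel [0.3996 0.0262 0.022 ]
pur [ 0.3789 -0.2971  0.022 ]
```

View pics/crop1.png

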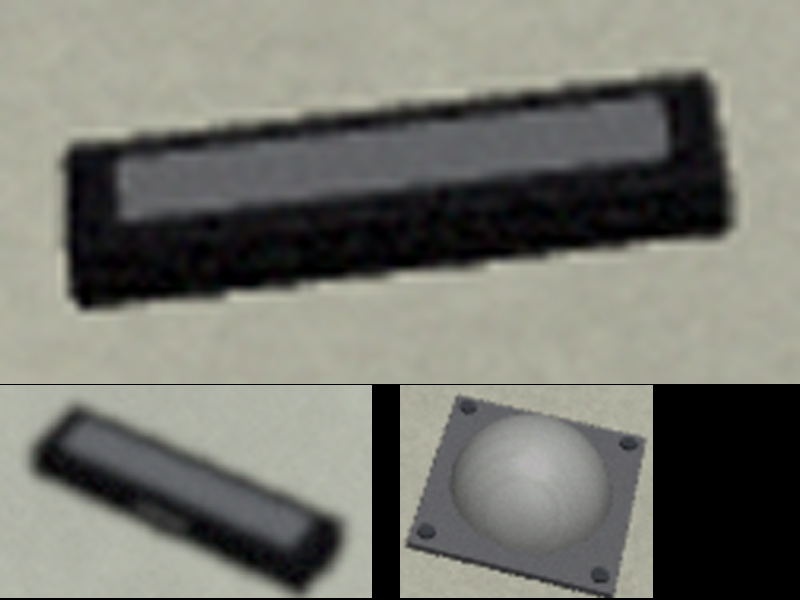

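The crop shows the black case with its grey panel; the panel's ends are at crop (117,187) and (668,130). Beside it are the side view and the dome on its plate.

Run:
```python
from h import *
import cv2
f=.64
g=lambda u,v:onz("scene",(255+u/6.4)*f,(250+v/6.4)*f,.022)
a,b=g(117,187),g(668,130);d=b-a;print(a,b,(a+b)/2,np.hypot(*d[:2]),np.arctan2(d[1],d[0]))
h=lambda u,v:onz("side",(360+u/3.54)*f,(340+(v-385)/3.54)*f,.022)
a,b=h(75,440),h(305,535);d=b-a;print(a,b,(a+b)/2,np.hypot(*d[:2]),np.arctan2(d[1],d[0]))
# dome: sphere silhouette check at center (x,y,0)? top at 60mm radius 60 -> centre z=0
im=imaging.read_camera("scene")
for c in ([.578,.232,0],):
    pass
# side-view plate corners (800px)
for u,v in [(350,262),(404,241),(431,266),(381,287)]: print(onz("side",u*f,v*f,.008).round(4))
from workcell import telemetry
from scipy.spatial.transform import Rotation as R
s=telemetry.get_state();q=s["orientation"];print(R.from_quat(np.r_[q[1:],q[0]]).as_matrix().round(3))
```

```text
[ 0.62236542 -0.21475696  0.022     ] [ 0.51392632 -0.11019318  0.022     ] [ 0.56814587 -0.16247507  0.022     ] 0.15064070385421457 2.3743862666893842
[ 0.51495357 -0.12586379  0.022     ] [ 0.6262748 -0.2220121  0.022    ] [ 0.57061419 -0.17393794  0.022     ] 0.14709491184970747 -0.7123948579286058
[0.4847 0.2435 0.008 ]
[0.6294 0.317  0.008 ]
[0.6758 0.1922 0.008 ]
[0.5461 0.1263 0.008 ]
[[ 0.969  0.247 -0.   ]
 [ 0.247 -0.969  0.001]
 [ 0.    -0.001 -1.   ]]
```

The black case is at about (0.569,-0.167), with its long axis at 137°. The dome is at about (0.581,0.226). Moving above the case in legs.

>>> step_arm:
  moves:
    - [[60,-32,0],[0,0,-0.1],85]
    - [[95,-50,0],[0,0,-0.2],85]
    - [[130,-70,10],[0,0,-0.3],85]
    - [[165,-88,15],[0,0,-0.4],85]
    - [[200,-107,20],[0,0,-0.5],85]
    - [[230,-123,20],[0,0,-0.6],85]
    - [[255,-136,20],[0,0,-0.7],85]
    - [[255,-136,20],[0,0,-0.75],85]
  grip_force: 20

```text
clock: 0.82
tcp_pos: [0.3594, -0.357, 0.2109]
orientation: [-0.001, 0.875, 0.485, 0.001]
wrist_force: [-1.3, -0.2, 0.3]
finger_gap: 0.085
grip_force: 0.0
```

>>> step_arm:
  moves:
    - [[35,9,5],[0,0,-0.11],85]
    - [[70,18,10],[0,0,-0.22],85]
    - [[105,27,20],[0,0,-0.33],85]
    - [[140,36,30],[0,0,-0.44],85]
    - [[175,46,40],[0,0,-0.55],85]
    - [[210,55,50],[0,0,-0.66],85]
    - [[245,65,60],[0,0,-0.77],85]
    - [[275,73,70],[0,0,-0.88],85]

```text
clock: 1.48
tcp_pos: [0.567, -0.1685, 0.1405]
orientation: [-0.0, 0.587, 0.809, 0.0]
wrist_force: [0.5, -0.8, 0.3]
finger_gap: 0.0853
grip_force: 0.0
```

>>> step_arm:
  moves:
    - [[0,0,0],[0,0,-0.11],85]
    - [[0,0,0],[0,0,-0.22],85]
    - [[0,0,0],[0,0,-0.33],85]
    - [[0,0,0],[0,0,-0.44],85]
    - [[0,0,0],[0,0,-0.51],85]
    - [[0,0,0],[0,0,-0.51],85]
    - [[0,0,0],[0,0,-0.51],85]

```text
clock: 2.07
tcp_pos: [0.5655, -0.1704, 0.141]
orientation: [-0.0, 0.368, 0.93, -0.0]
wrist_force: [-0.8, -0.4, 0.8]
finger_gap: 0.0849
grip_force: 0.0
```

```bash
cat >> h.py <<'E'
def wcam(): 
    p=imaging.camera_params("wrist");return np.array(p["camera_matrix"]),np.array(p["pose"])
def wz(u,v,z,K,T):
    x,y=(u-K[0,2])/K[0,0],(v-K[1,2])/K[1,1];r=np.hypot(x,y);k=np.sin(r)/r if r>1e-9 else 1
    d=T[:3,:3]@np.array([x*k,-y*k,-np.cos(r)]);return T[:3,3]+d*(z-T[2,3])/d[2]
E
python3 - <<'E'
from h import *
from workcell import telemetry
s=telemetry.get_state();print(s["clock"],s["tcp_pos"],s["orientation"],s["joint_pos"].round(3) if hasattr(s["joint_pos"],'round') else s["joint_pos"],s["wrist_force"],s["ft_torque"])
K,T=wcam();np.savez("w1.npz",K=K,T=T);im=imaging.read_camera("wrist");cv2.imwrite("pics/w1.png",cv2.resize(im[...,::-1],(768,576),interpolation=cv2.INTER_CUBIC));print(K,T.round(3))
E
```

```text
2.0667 [ 0.56548844 -0.17037767  0.14099135] [-2.66809731e-04  3.68084160e-01  9.29792439e-01 -3.04498655e-05] [-0.428  0.383 -0.078  1.11  -0.     0.325] [-0.84901851 -0.39144736  0.84087986] [-0.00329331 -0.02421503 -0.0338429 ]
[[297.31863964   0.         257.12866796]
 [  0.         297.31863964 193.2743964 ]
 [  0.           0.           1.        ]] [[ 0.684 -0.704 -0.19   0.518]
 [ 0.729  0.66   0.18  -0.125]
 [-0.001 -0.262  0.965  0.284]
 [ 0.     0.     0.     1.   ]]
```

View pics/w1.png

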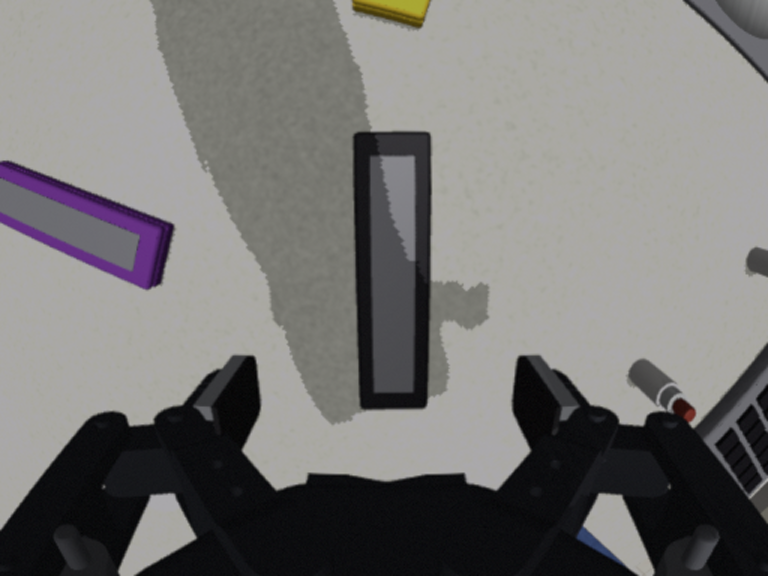

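The wrist view shows the case nearly aligned with the tool. The panel ends are at (392,155) and (393.5,392), and the outer corners at (355,133), (430,132), (361,408) and (427,408).

Run:
```python
from h import *
from scipy.spatial.transform import Rotation as R
d=np.load("w1.npz");K,T=d["K"],d["T"];g=lambda u,v:wz(u/1.5,v/1.5,.022,K,T)
a,b=g(392,155.5),g(393.5,392);v=a-b;print(a,b,(a+b)/2,np.hypot(*v[:2]),np.arctan2(v[1],v[0]))
c=[g(*p) for p in((355,133),(430,132),(361,408),(427,408))];m=np.mean(c,0);print(m,c)
v=(c[0]+c[1]-c[2]-c[3])/2;print(np.linalg.norm(v),np.arctan2(v[1],v[0]))
M=R.from_quat([.368084,.929792,-3e-5,-2.668e-4]).as_matrix();print(np.arctan2(M[1,0],M[0,0]),M.T@(m-np.array([.56549,-.17038,.141])))
```

```text
[ 0.51306501 -0.11594373  0.022     ] [ 0.62409268 -0.21806104  0.022     ] [ 0.56857885 -0.16700238  0.022     ] 0.15084789771523394 2.397974378782011
[ 0.56838481 -0.16629618  0.022     ] [array([ 0.48859665, -0.12238763,  0.022     ]), array([ 0.51781588, -0.09015942,  0.022     ]), array([ 0.61825603, -0.24252328,  0.022     ]), array([ 0.64887067, -0.21011436,  0.022     ])]
0.1772112924356236 2.397352129743193
2.3876971891107357 [0.0006285  0.00498868 0.11899906]
```

```bash
cat >> h.py <<'E'
def ft(n=12):
    from workcell import telemetry
    F=[];M=[]
    for i in range(n):
        s=telemetry.get_state();F.append(s["wrist_force"]);M.append(s["ft_torque"]);imaging.read_camera("side")
    F,M=np.array(F),np.array(M)
    print("F",F.mean(0).round(3),F.std(0).round(3),"M",M.mean(0).round(4),M.std(0).round(4),"tcp",np.round(s["tcp_pos"],4),s["clock"],s["finger_gap"]);return F.mean(0),M.mean(0)
E
python3 -c "
from h import *
np.save('base.npy',ft())"
```

```text
F [-0.07  -0.326 -0.21 ] [0.4   0.586 0.486] M [-0.003   0.0069  0.0167] [0.0342 0.0281 0.0296] tcp [ 0.5657 -0.1705  0.1413] 2.6667 0.0851159337476078
```

>>> step_arm:
  moves:
    - [[1,5,30],[0,0,-0.01],85]
    - [[1,5,60],[0,0,-0.01],85]
    - [[1,5,85],[0,0,-0.01],85]
    - [[1,5,105],[0,0,-0.01],85]
    - [[1,5,120],[0,0,-0.01],85]
    - [[1,5,130],[0,0,-0.01],85]
    - [[1,5,135],[0,0,-0.01],85]
    - [[1,5,135],[0,0,-0.01],85]

```text
clock: 3.38
tcp_pos: [0.5678, -0.1659, 0.0054]
orientation: [-0.001, 0.362, 0.932, -0.0]
wrist_force: [0.6, -0.4, 0.6]
finger_gap: 0.0852
grip_force: 0.0
```

>>> step_arm:
  moves:
    - [[0,0,0],[0,0,0],60]
    - [[0,0,0],[0,0,0],50]
    - [[0,0,0],[0,0,0],40]
    - [[0,0,0],[0,0,0],40]
    - [[0,0,0],[0,0,0],40]
    - [[0,0,0],[0,0,0],40]
    - [[0,0,0],[0,0,0],40]
    - [[0,0,0],[0,0,0],40]
  grip_force: 50

```text
clock: 4.05
tcp_pos: [0.5694, -0.1667, 0.0078]
orientation: [0.001, 0.362, 0.932, -0.0]
wrist_force: [-0.7, 1.1, 5.4]
finger_gap: 0.0449
grip_force: 52.7
```

>>> step_arm:
  moves:
    - [[0,0,-5],[0,0,0],40]
    - [[0,0,-15],[0,0,0],40]
    - [[0,0,-35],[0,0,0],40]
    - [[0,0,-60],[0,0,0],40]
    - [[0,0,-90],[0,0,0],40]
    - [[0,0,-115],[0,0,0],40]
    - [[0,0,-130],[0,0,0],40]
    - [[0,0,-130],[0,0,0],40]

```text
clock: 4.72
tcp_pos: [0.5706, -0.167, 0.141]
orientation: [0.004, 0.362, 0.932, -0.0]
wrist_force: [1.2, -0.3, -2.7]
finger_gap: 0.0447
grip_force: 52.0
```

Run:
```python
from h import *
F0,M0=np.load('base.npy')
F,M=ft(44)
F0,M0=F0*0.5,M0*.5
u=np.array([np.cos(2.3977),np.sin(2.3977),0]) # case dir (far end)
w=-(F-F0)[2]; m=M-M0
# M = d*u x (-w z) = d*w*(-u_y, u_x)
t=np.array([-u[1],u[0],0]);print("weight",w,"m along",m@t,"across",m@u,"offset mm",1e3*(m@t)/w)
K,T=wcam();np.savez("w2.npz",K=K,T=T);im=imaging.read_camera("wrist");cv2.imwrite("pics/w2.png",cv2.resize(im[...,::-1],(768,576),interpolation=cv2.INTER_CUBIC))
```

```text
F [ 0.039  0.085 -2.262] [0.511 0.527 0.528] M [-0.0386 -0.0411  0.0026] [0.0257 0.0239 0.0294] tcp [ 0.5683 -0.1661  0.1363] 6.8667 0.04447222683372318
weight 2.156736594593175 m along 0.05792277601525693 across -0.0027929155995278787 offset mm 26.85667603566716
```

View pics/w2.png

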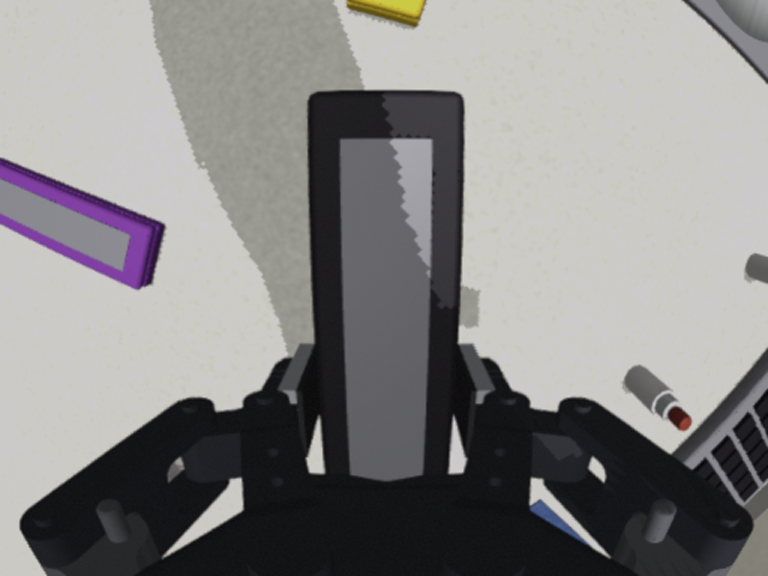

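The case is held straight; its far end edge is at row 95. It weighs about 2.2 N, with the balance point about 27 mm towards tool +x. Carrying it beside the dome for a close look.

>>> step_arm:
  moves:
    - [[6,8,-5],[0,0,-0.03],40]
    - [[18,25,-10],[0,0,-0.09],40]
    - [[34,48,-10],[0,0,-0.16],40]
    - [[51,71,-10],[0,0,-0.23],40]
    - [[68,95,-10],[0,0,-0.3],40]
    - [[85,118,-10],[0,0,-0.37],40]
    - [[102,142,-10],[0,0,-0.44],40]
    - [[115,161,-10],[0,0,-0.5],40]

```text
clock: 7.63
tcp_pos: [0.5921, 0.0332, 0.1468]
orientation: [0.0, 0.118, 0.993, 0.0]
wrist_force: [0.2, -0.4, -2.6]
finger_gap: 0.0444
grip_force: 51.9
```

>>> step_arm:
  moves:
    - [[22,8,0],[0,0,-0.05],40]
    - [[42,15,0],[0,0,-0.1],40]
    - [[55,20,0],[0,0,-0.15],40]
    - [[60,22,0],[0,0,-0.15],40]
    - [[60,22,0],[0,0,-0.15],40]
    - [[60,22,0],[0,0,-0.15],40]
    - [[60,22,0],[0,0,-0.15],40]

```text
clock: 8.22
tcp_pos: [0.5404, 0.0656, 0.1467]
orientation: [0.001, 0.046, 0.999, -0.0]
wrist_force: [-0.5, 0.3, -2.1]
finger_gap: 0.0444
grip_force: 51.9
```

Run:
```python
from h import *
from workcell import telemetry
s=telemetry.get_state();print(s["clock"],s["tcp_pos"],s["orientation"],np.round(s["joint_pos"],3))
K,T=wcam();np.savez("w3.npz",K=K,T=T);im=imaging.read_camera("wrist");cv2.imwrite("pics/w3.png",cv2.resize(im[...,::-1],(768,576),interpolation=cv2.INTER_CUBIC));print(T.round(3))
```

```text
8.2167 [0.54044142 0.06560907 0.14665606] [ 7.65229740e-04  4.63897875e-02  9.98923116e-01 -1.02294342e-04] [-0.027  0.293 -0.193  1.083 -0.     0.066]
[[ 0.092 -0.961 -0.262  0.475]
 [ 0.996  0.089  0.025  0.072]
 [-0.    -0.263  0.965  0.29 ]
 [ 0.     0.     0.     1.   ]]
```

View pics/w3.png

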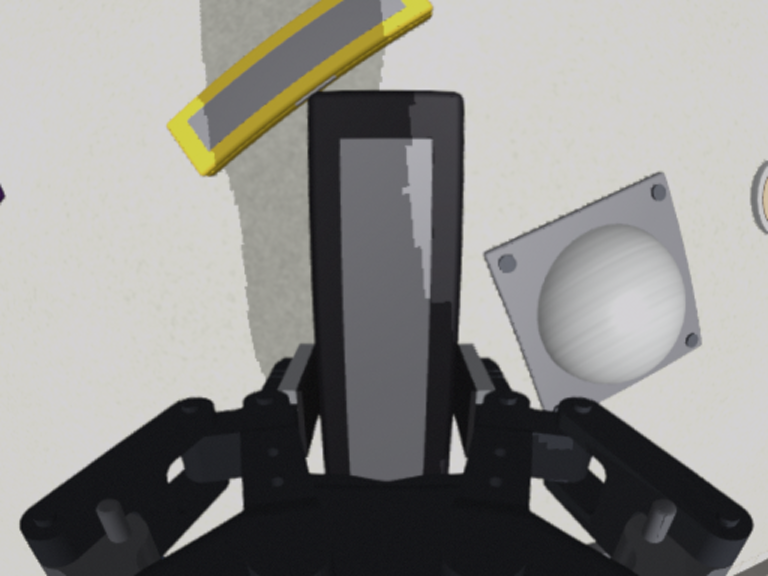

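The wrist view shows the dome outline at left (538,305), top (617,223), right (686,300) and bottom (612,383). The opposite plate corners are at (485,254) and (701,343), with the screws at (507,263) and (692,341).

```bash
cat > m.py <<'E'
from h import *
from scipy.optimize import least_squares
d=np.load("w3.npz");K,T=d["K"],d["T"];g=lambda p,z:wz(p[0]/1.5,p[1]/1.5,z,K,T)
a,b,c=[g(p,.008) for p in((485,254),(701,343),(664,173))];print("plate",(a+b)/2,np.linalg.norm(a-b),np.linalg.norm(a-c),np.linalg.norm(b-c))
a,b=[g(p,.008) for p in((507,263),(692,341))];print("screws",(a+b)/2)
P=[(617,223),(686,300),(665,250),(660,360)];o=T[:3,3]
def f(c):
    c=np.r_[c,0];r=[]
    for p in P:
        v=g(p,0)-o;v/=np.linalg.norm(v);r.append(np.linalg.norm(np.cross(c-o,v))-.06)
    return r
s=least_squares(f,[.58,.22]);print("sphere",s.x,s.fun)
l=g((538,305),.008);print("near edge at plate",l)
# case far edge and panel end, top plane
for z in(.163,): print([g(p,z).round(4) for p in((310,97),(463,97),(340,139),(432,139))])
E
python3 m.py
```

```text
plate [0.57702225 0.22597463 0.008     ] 0.20865265147466283 0.14844957618920274 0.1462664544828936
screws [0.57896198 0.22792363 0.008     ]
sphere [0.57870988 0.2264113 ] [-0.00040731  0.00113043 -0.00050474 -0.0010521 ]
near edge at plate [0.57175989 0.167971   0.008     ]
[array([0.451 , 0.0524, 0.163 ]), array([0.455 , 0.0954, 0.163 ]), array([0.4643, 0.0598, 0.163 ]), array([0.4667, 0.0855, 0.163 ])]
```

>>> step_arm:
  moves:
    - [[-4,12,0],[0,0,0],40]
    - [[-11,36,0],[0,0,0],40]
    - [[-20,66,5],[0,0,0],40]
    - [[-29,96,15],[0,0,0],40]
    - [[-38,126,25],[0,0,0],40]
    - [[-46,150,35],[0,0,0],40]
    - [[-50,162,45],[0,0,0],40]
    - [[-50,164,52],[0,0,0],40]

```text
clock: 8.93
tcp_pos: [0.6052, 0.2271, 0.0924]
orientation: [-0.0, 0.045, 0.999, 0.0]
wrist_force: [0.3, 0.2, -1.9]
finger_gap: 0.0446
grip_force: 52.0
```

>>> step_arm:
  moves:
    - [[0,0,5],[0,0,0],40]
    - [[0,0,10],[0,0,0],40]
    - [[0,0,14],[0,0,0],40]
    - [[0,0,16],[0,0,0],40]
    - [[0,0,16],[0,0,0],40]
    - [[0,0,16],[0,0,0],40]

```text
clock: 9.43
tcp_pos: [0.6043, 0.224, 0.0787]
orientation: [0.0, 0.046, 0.999, 0.0]
wrist_force: [0.5, -0.1, -2.3]
finger_gap: 0.0444
grip_force: 51.9
```

```bash
cat > feel.py <<'E'
from h import *
import sys
from workcell import telemetry
F,M=ft(int(sys.argv[1]));s=telemetry.get_state();q=s["orientation"];y=2*np.arctan2(q[2],q[1])
u=np.array([np.cos(y),np.sin(y),0]);t=np.array([-u[1],u[0],0]);print("yaw",y,"Malong",M@t,"Macross",M@u,"d/2.16N mm",1e3*M@t/2.16)
E
python3 feel.py 20
```

```text
F [ 0.097  0.105 -2.265] [0.538 0.399 0.485] M [-0.01   -0.0546 -0.0154] [0.0223 0.0344 0.0246] tcp [0.6042 0.2247 0.0782] 10.3833 0.04451746684731507
yaw 3.0497972452204656 Malong 0.05528797891204588 Macross 0.004991255172351566 d/2.16N mm 25.596286533354572
```

>>> step_arm:
  moves:
    - [[0,0,3],[0,0,0],40]
    - [[0,0,6],[0,0,0],40]
    - [[0,0,8],[0,0,0],40]
    - [[0,0,8],[0,0,0],40]

```text
clock: 10.77
tcp_pos: [0.6036, 0.2246, 0.0694]
orientation: [-0.001, 0.046, 0.999, -0.0]
wrist_force: [-0.5, -0.7, -2.4]
finger_gap: 0.045
grip_force: 52.0
```

>>> step_arm:
  moves:
    - [[0,0,1],[0,0,0],40]
    - [[0,0,1],[0,0,0],40]
    - [[0,0,1],[0,0,0],40]

```text
clock: 11.02
tcp_pos: [0.6042, 0.2247, 0.0693]
orientation: [0.0, 0.046, 0.999, -0.0]
wrist_force: [0.3, 0.1, -2.6]
finger_gap: 0.0445
grip_force: 52.0
```

>>> step_arm:
  moves:
    - [[0,0,1],[0,0,0],40]
    - [[0,0,1],[0,0,0],40]
    - [[0,0,1],[0,0,0],40]

```text
clock: 11.27
tcp_pos: [0.6041, 0.2247, 0.0683]
orientation: [-0.0, 0.046, 0.999, -0.0]
wrist_force: [-0.4, 0.3, -1.6]
finger_gap: 0.0444
grip_force: 52.0
```

>>> step_arm:
  moves:
    - [[0,0,1],[0,0,0],40]
    - [[0,0,1],[0,0,0],40]
    - [[0,0,1],[0,0,0],40]

```text
clock: 11.52
tcp_pos: [0.6044, 0.2247, 0.0677]
orientation: [0.0, 0.046, 0.999, 0.0]
wrist_force: [-0.7, -0.3, 0.6]
finger_gap: 0.045
grip_force: 52.3
```

```bash
python3 feel.py 24
```

```text
F [-0.043 -0.386  2.599] [0.576 0.468 1.298] M [-0.0516  0.0626 -0.0037] [0.0173 0.0395 0.0395] tcp [0.6044 0.2247 0.0674] 12.6667 0.04461576879869511
yaw 3.0497624956392455 Malong -0.057612322652469794 Macross 0.057139299841335825 d/2.16N mm -26.672371598365643
```

>>> step_arm:
  moves:
    - [[0,0,-0.5],[0,0,0],40]
    - [[0,0,-0.5],[0,0,0],40]
    - [[0,0,-0.5],[0,0,0],46]
    - [[0,0,-0.5],[0,0,0],50]
    - [[0,0,-0.5],[0,0,0],54]
    - [[0,0,-0.5],[0,0,0],54]
  grip_force: 20

```text
clock: 13.22
tcp_pos: [0.6036, 0.2246, 0.0672]
orientation: [-0.001, 0.046, 0.999, -0.0]
wrist_force: [-0.2, 0.5, -1.6]
finger_gap: 0.054
grip_force: 0.0
```

Run:
```python
from h import *
ims=[imaging.read_camera("scene") for _ in range(2)]
b=imaging.read_camera("side");w=imaging.read_camera("wrist")
for _ in range(12): imaging.read_camera("side")
a2=imaging.read_camera("scene")
c=lambda im,x,y,s:cv2.resize(im[y:y+75,x:x+100][...,::-1],(400,300),interpolation=cv2.INTER_CUBIC)
o=np.vstack([np.hstack([c(ims[0],270,190,1),c(a2,270,190,1)]),np.hstack([c(b,200,125,1),cv2.resize(w[...,::-1],(400,300))])])
cv2.imwrite("pics/rel.png",o)
from workcell import telemetry
s=telemetry.get_state();print(s["clock"],s["finger_gap"],s["wrist_force"])
```

```text
14.0667 0.053955277643946295 [-0.66259532  0.11981839 -0.59873007]
```

View pics/rel.png

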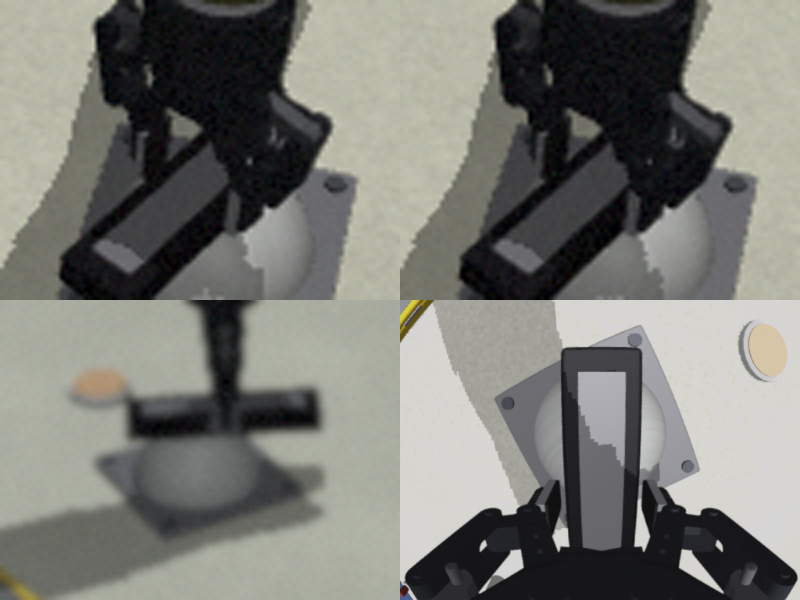

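After release the case stays on the dome and the two scene frames are identical, so it is still. It looks nearly level: the side-view top edge runs from (130,402) to (318,388). Next I'll measure the tilt.

Run:
```python
from h import *
from workcell import telemetry
K,T=wcam();im=imaging.read_camera("wrist");cv2.imwrite("pics/w4.png",cv2.resize(im[...,::-1],(768,576),interpolation=cv2.INTER_CUBIC))
for n in("w2","w3","w4"):
    g=cv2.cvtColor(cv2.imread(f"pics/{n}.png"),6).astype(float)
    r=[]
    for y in (105,115,150,250,330):
        d=np.abs(np.diff(cv2.GaussianBlur(g,(0,0),1.5)[y])); L=290+np.argmax(d[290:332]);R=445+np.argmax(d[445:480]);r.append((L,R,R-L))
    c=np.abs(np.diff(cv2.GaussianBlur(g,(0,0),1.5)[:,350]));print(n,r,"far edge",70+np.argmax(c[70:115]),"panel",120+np.argmax(c[120:160]))
s=telemetry.get_state();print(s["tcp_pos"],T[:3,3])
# side-view projection for tilts
u=np.array([-.9957,.0927,0]);v=np.array([.0927,.9957,0]);z=np.array([0,0,1.])
for th in(-.1,-.05,0,.05,.1):
    U=np.cos(th)*u+np.sin(th)*z;Z=np.cos(th)*z-np.sin(th)*u
    c=np.array([.6036,.2246,.071])+ .026*u-.026*U
    f=lambda a,b,h:np.round((np.array(proj("side",c+a*U+b*v+h*Z))-[200,125])*4+[0,300],0)
    print(th,"near top L/R",f(.09,-.023,.011),f(-.09,-.023,.011),"near bottom",f(.09,-.023,-.011),f(-.09,-.023,-.011),"far top",f(.09,.023,.011),f(-.09,.023,.011))
```

```text
w2 [(np.int64(307), np.int64(463), np.int64(156)), (np.int64(307), np.int64(463), np.int64(156)), (np.int64(307), np.int64(463), np.int64(156)), (np.int64(309), np.int64(461), np.int64(152)), (np.int64(313), np.int64(457), np.int64(144))] far edge 89 panel 138
w3 [(np.int64(307), np.int64(463), np.int64(156)), (np.int64(307), np.int64(463), np.int64(156)), (np.int64(307), np.int64(463), np.int64(156)), (np.int64(309), np.int64(461), np.int64(152)), (np.int64(313), np.int64(458), np.int64(145))] far edge 89 panel 138
w4 [(np.int64(308), np.int64(464), np.int64(156)), (np.int64(308), np.int64(464), np.int64(156)), (np.int64(308), np.int64(464), np.int64(156)), (np.int64(310), np.int64(462), np.int64(152)), (np.int64(314), np.int64(459), np.int64(145))] far edge 88 panel 136
[0.60416121 0.22471798 0.06776091] [0.53864014 0.23075601 0.21115666]
-0.1 near top L/R [123. 426.] [319. 401.] near bottom [127. 446.] [321. 421.] far top [123. 400.] [314. 375.]
-0.05 near top L/R [124. 423.] [320. 406.] near bottom [126. 443.] [321. 426.] far top [123. 397.] [315. 381.]
0 near top L/R [124. 420.] [320. 411.] near bottom [125. 440.] [320. 432.] far top [123. 394.] [315. 386.]
0.05 near top L/R [124. 417.] [321. 417.] near bottom [124. 437.] [319. 437.] far top [124. 391.] [316. 391.]
0.1 near top L/R [125. 414.] [321. 422.] near bottom [124. 434.] [318. 442.] far top [125. 388.] [316. 397.]
```

The view is the same as when gripped, so the tilt is about 0.02 rad or less. Opening and withdrawing straight up.

>>> step_arm:
  moves:
    - [[0,0,0],[0,0,0],65]
    - [[0,0,0],[0,0,0],80]
    - [[0,0,-2],[0,0,0],80]
    - [[0,0,-6],[0,0,0],80]
    - [[0,0,-14],[0,0,0],80]
    - [[0,0,-30],[0,0,0],80]
    - [[0,0,-50],[0,0,0],80]
    - [[0,0,-70],[0,0,0],80]

```text
clock: 14.78
tcp_pos: [0.6039, 0.2247, 0.139]
orientation: [-0.0, 0.046, 0.999, -0.0]
wrist_force: [0.7, -0.9, -0.1]
finger_gap: 0.0798
grip_force: 0.0
```

>>> step_arm:
  moves:
    - [[0,0,-30],[0,0,0],80]
    - [[0,0,-60],[0,0,0],80]
    - [[0,0,-80],[0,0,0],80]
    - [[0,0,-80],[0,0,0],80]
    - [[0,0,-80],[0,0,0],80]
    - [[0,0,-80],[0,0,0],80]
    - [[0,0,-80],[0,0,0],80]
    - [[0,0,-80],[0,0,0],80]

```text
clock: 15.45
tcp_pos: [0.6033, 0.2245, 0.2162]
orientation: [-0.001, 0.046, 0.999, -0.0]
wrist_force: [-0.6, 0.7, 0.4]
finger_gap: 0.0801
grip_force: 0.0
```

Run:
```python
from h import *
a=imaging.read_camera("scene");w=imaging.read_camera("wrist")
for _ in range(14): b=imaging.read_camera("side")
a2=imaging.read_camera("scene")
c=lambda im,x,y:cv2.resize(im[y:y+75,x:x+100][...,::-1],(400,300),interpolation=cv2.INTER_CUBIC)
cv2.imwrite("pics/fin.png",np.vstack([np.hstack([c(a,270,205),c(a2,270,205)]),np.hstack([c(b,200,125),cv2.resize(w[...,::-1],(400,300))])]))
print("diff",np.abs(a.astype(int)-a2)[205:280,270:370].mean())
```

```text
diff 2.3500444444444444
```

View pics/fin.png

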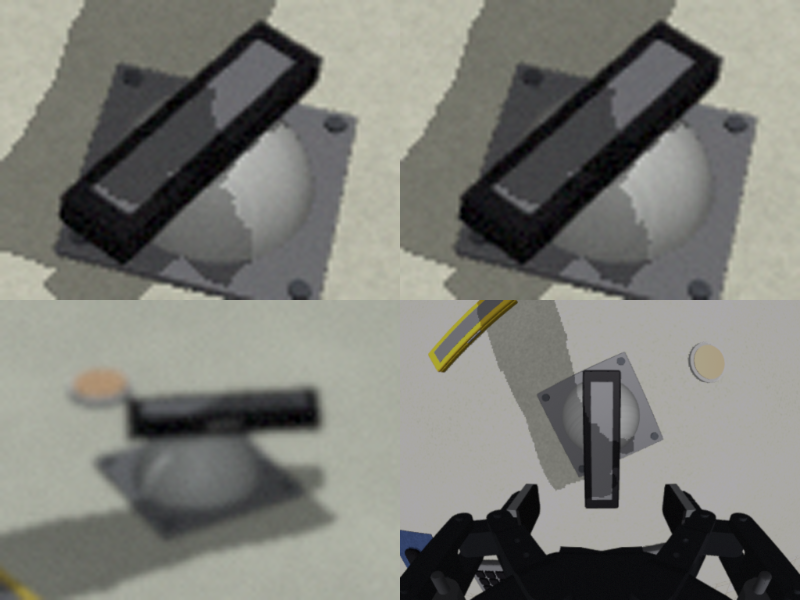

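The case balances on the dome, clear of the gripper and still. The side edges match a level case: bottom edge (130,438) to (320,428), predicted (125,440) to (320,432).

```bash
python3 -c "
from workcell import env
print(env.hand_in())"
```

```text
the job is handed in; nothing more can be done
None
```

The palette case is balancing on the dome, released, still and level to about 0.02 rad, with its balance point about 26 mm from the middle; the job is handed in, but the hand-in gave no verdict.

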